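# Clamp a turned handle in the guarded bench fixture

### The arm

A 7-joint arm with a two-finger parallel gripper is mounted at the origin on the work surface. World frame = base frame: x ahead of the robot, y to its left, z up, the work surface at z = 0. Lengths are in m, angles in rad, forces in N, time in s.
With the tool pointing down it reaches from about 0.4 to 0.85 m from the base axis. Payload 10.4 kg.
Tool frame: the origin (TCP) lies midway between the tips of the shut fingers; the grasp point (between the pads) lies 19 mm behind it; z points along the fingers, y is the line along which they close (so a half turn about z gives the same grasp; the last joint's range is limited). The gripper opens to 85 mm and grips with 20 to 120 N. Pads are 22 mm wide; open, the fingers measure 114 mm over their backs; the gripper's body (76 mm by 85 mm) begins 54 mm behind the grasp point. The pads swing forward as they close: fully open they stand 13 mm farther back than shut.
Start: joints at [-1.258, 0.332, -0.065, 1.46, 0.022, 1.35, -0.088], TCP at [0.206, 0.59, 0.231] pointing down, gripper open.
Joint ranges: [-2.6, 2.6], [-0.5, 2.12], [-1.47, 1.34], [0.16, 2.42], [-1.27, 4.41], [0.06, 2.06], [-2.6, 2.6]. Speed limits (rad/s): [2.22, 2.22, 2.79, 2.79, 3.14, 3.14, 3.14].

### API

Orientations are given as a 3x3 rotation matrix whose columns are the frame's x, y, z axes.
In Python, from station import bot, cams, workorder, models gives the robot as it stands.
- The arm moves only by the shell command python3 -m creep 'ROWS'. ROWS is JSON, a list that holds one entry, the list of rows, each a list of 5 numbers: the shift along the tool's x, y, z scaled (see below), then the turn about the tool's z scaled (see below), then the closure, from 0 (fully open) to 1 (shut). In form: [[[dx, dy, dz, roll, claw], ...]]. A call has exactly 5 rows; each row is the pose to reach, as a shift and turn from the pose commanded when the call began, along the tool's axes at that moment, turning the shorter way round; what a row does not reach only later rows make up. The controller multiplies each number of a shift by 0.15 m and each number of a turn by pi rad. A row lasts 1/12 s, in which the tool goes at most 41.7 mm and 7.16 degrees, less where a joint would pass 70% of its speed; a pose out of reach is approached as far as the arm can. A call with a number of a shift or a turn outside -1 to 1 is refused whole. A call with a gripper value outside its range is refused whole. The fingers move at their own pace and stop on an object; the grip force is fixed at half the most. Time passes only in rows, so rows that repeat a pose let the fingers close, or fill a call up. It gives the time, the measured TCP pose, the force, the opening and the grip force at its end, in the units of the state.
- bot.read_state(): the state, without advancing time (a new reading comes with each control period).
- cams.capture(name): name is "side" or "top" or "wrist"; returns (picture, depth): 384x512x3 uint8, red, green, blue; 384x512 float32, m along the optical axis (not along the pixel's ray), 0 where there is no reading.
- cams.get_calibration(name): a dict with "fx", "fy", "cx", "cy" (pixels), "eye" and "attitude" of the camera in the world; the wrist camera has in their place "T_tool_cam" (4x4, takes a point from camera to tool coordinates, whose origin is the TCP and whose axes are the flange's). Camera axes: x right, y up, looking along -z (the intrinsics and any distortion apply to the point x, -y, -z); pixel columns grow to the right and rows downward; lengths in m; the calibration is good to about 2 mm. A picture is of the moment at which its call begins: read the wrist's pose just before it. get_calibration takes no time and is no camera call.
- workorder.sign_off(): hands the job in; it is judged then, once.
Trained networks look in the newest picture that a camera, given by its name, has taken for a name from the list of things; names that differ only in an ending like _2 or _b are one class to them, and where a whole thing is asked for, a point or a joint stands for the part that bears it (a point fixed in the world has none). Each returns a list of dicts, best first, with "conf" (0 to 1); they miss things now and then, are a little off and sometimes report something else, mostly with a low value. They report only what shows in the picture. A call takes as long as a camera call. They do not tell look-alikes from the thing itself.
- models.boxes_of(target, camera): "position" ([x, y, z] in m, in world coordinates, good to about 4 mm: the middle of the surface that is visible of it).
The state is a dict: "clock": time; "joint_pos": joint angles; "qvel": joint speeds; "joint_torque": joint torques, N m; "ee_pos": TCP position; "ee_rot": TCP orientation; "force": force on the tool from outside, world axes, zero at the start; "moment": the same for the moment, N m; "gripper_width": finger opening in m; "grip_force": force on a finger pad.
Only numpy, scipy, OpenCV 4.12 (cv2) and the standard library are available. Lean on these libraries where they do the work, as an engineer would, in place of code of your own. Each camera call takes 0.05 s, during which the arm holds its last target. There are 200 camera calls.

### The job

Push the pale wooden handle that lies in the fixture's trough along the trough until its inner end sits fully home against the end stop under the guard. Then reach down through the window in the top of the guard and press the clamp lever fully down, without touching the guard anywhere, and draw the hand back out. Only push and press: do not lift the handle, and leave the other things on the table where they are.

Things in the scene. Friction and masses are not known exactly. Their poses are not given: they have to be found in the camera images.
- press: the fixture, fixed: steel base plate 225 x 180 x 10 mm with an aluminium trough, end stop and lever bracket. Origin on the table near the plate's middle, z up. The trough runs along the fixture's y, centre line at x = +30 mm, from y = -130 mm (outer end, outside the guard) to the stop at y = +50 mm; 44 mm wide, walls 6 mm thick and 46 mm high, 31 mm clear between them, floor at 26 mm
- stop (a point): centre of the end stop's face, at y = +50 mm of the fixture and 40 mm above the table (the height of the handle's axis); the handle's inner end must meet it. Rigid
- handle: pale wooden handle, a loose plain cylinder 28 mm in diameter, 200 mm long, about 0.1 kg, lying in the trough, axis 40 mm above the table. Origin at its middle on its axis; its y axis points along it to the stop. Starts 30 to 60 mm short of the stop and slides easily (about 1 N). When home, its outer end still sticks out 20 mm beyond the trough
- handle_nose (a point): centre of the handle's inner end face (towards the stop)
- handle_tail (a point): centre of the handle's outer end face, outside the guard: the end to push, towards the fixture's +y; free space around and below it down to the table
- guard: the guard over the fixture, fixed, not to be touched: grey metal frame with clear panels, top surface 148 mm above the table. Origin on the table within about 11 mm of the fixture's, axes parallel to it. Outer faces at x = -121 and +111 mm, y = -91 and +91 mm. On the -y side it is open below 72 mm, where the trough comes out
- window (a point): centre of the rectangular window in the guard's top, in the plane of the top surface, 148 mm above the table. The opening is 100 mm along the guard's x and 90 mm along its y; the top is 6 mm thick
- paddle (a point): centre of the top face of the lever's flat metal paddle, under the window; it moves with the lever. The paddle is 46 mm (along x) by 50 mm (along y). Lever raised (0), this point is about 131 mm above the table, 17 mm below the guard's top; fully down it is 95 mm above the table and the face is level
- lever (a joint): angle of the clamp lever, rad: 0 raised, 0.30 fully down on its own stop; starts at 0 to 0.06. Pivot parallel to the fixture's y, at its x = +75 mm, 85 mm above the table; the paddle is 125 mm from it towards -x. Pressing down takes about 7 N on the paddle; it is stiff and stays where it is left
- handle_black: bystander: black handle, 28 x 200 mm, lying on the table beside the trough, about 110 mm from its line; origin under its middle
- handle_walnut: bystander: dark wooden handle, 28 x 200 mm, lying on the table; origin under its middle
- sleeve_a: bystander: small black ribbed sleeve, 16 x 36 mm, lying on the table; origin under its middle
- sleeve_b: bystander: small black ribbed sleeve, 16 x 36 mm, lying on the table; origin under its middle
- caliper: bystander: steel caliper, 230 mm long, 10 mm high, lying on the table before the guard; origin under its middle
- pencil: bystander: black pencil, 7 x 168 mm, lying on the table; origin under its middle
- cup: bystander: white cup, 76 mm wide and 95 mm high, standing on the table; origin under its middle
Mind the look-alikes: they are no part of the job. There is more than one size of the handle; the one meant has the size given above.

How it is judged:
By the outcome, as a careful person would: the job done as asked, in the order asked, and still so for the second after the job is handed in, with the robot touching nothing.
It also fails if it takes over 43 s, if anything falls off the work surface, if the arm or the gripper's body presses on something with over 40 N, if the wrist force passes 120 N, or if a joint passes its speed limit or range.

## Working session

There is one attempt and no reset: what is moved stays moved. The work goes in short steps, Python scripts to look and compute and a shell command to move; the robot and the scene stay as the last step left them, time stands still between calls to the robot, and variables do not carry over. Pictures are saved under pics/ and viewed, at most 10 in all, crops included, and the job is handed in when it is done.

```bash
mkdir -p pics
cat > h.py <<'E'
import numpy as np,cv2
from station import bot,cams,workorder,models
def world(name,u,v,d):
    c=cams.get_calibration(name)
    p=np.stack([(u-c['cx'])/c['fx']*d,-(v-c['cy'])/c['fy']*d,-d],-1)
    return p@np.array(c['attitude']).T+np.array(c['eye'])
def proj(name,P):
    c=cams.get_calibration(name)
    p=(np.array(P)-np.array(c['eye']))@np.array(c['attitude'])
    return np.stack([c['cx']+c['fx']*p[...,0]/-p[...,2],c['cy']-c['fy']*p[...,1]/-p[...,2]],-1)
E
python3 - <<'E'
from h import *
s=bot.read_state(); print(s['clock'],s['ee_pos'],np.round(s['ee_rot'],3))
for n in ('top','side'):
    im,d=cams.capture(n); cv2.imwrite(f'pics/{n}0.png',im[:,:,::-1]); np.save(f'{n}0.npy',d)
    c=cams.get_calibration(n);print(n,c)
    for t in ('press','handle','guard','paddle','handle_black','handle_walnut','caliper','cup'):
        for r in models.boxes_of(t,n)[:3]:
            print(t,round(r['conf'],2),np.round(r['position'],3),proj(n,r['position']).round())
E
```

```text
0.0 [0.20583951 0.58973407 0.23051269] [[-0.944  0.33  -0.   ]
 [ 0.33   0.944 -0.001]
 [-0.    -0.001 -1.   ]]
top {'fx': 379.83143324098415, 'fy': 379.83143324098415, 'cx': 258.6787556051706, 'cy': 195.88115996748536, 'eye': array([ 0.49170151, -0.08835857,  1.43257458]), 'attitude': array([[ 0.0022467 ,  0.99898844, -0.04491159],
       [-0.99991036,  0.00165144, -0.01328681],
       [-0.0131992 ,  0.04493741,  0.9989026 ]])}
press 0.85 [0.529 0.018 0.011] [235. 203.]
handle 0.95 [ 0.328 -0.466  0.03 ] [367. 258.]
handle 0.73 [ 0.314 -0.216  0.02 ] [298. 261.]
handle 0.56 [ 0.568 -0.147  0.052] [280. 192.]
guard 0.87 [ 0.586 -0.002  0.146] [238. 185.]
paddle 0.62 [0.531 0.003 0.126] [237. 202.]
handle_black 0.69 [ 0.67  -0.236  0.022] [303. 165.]
handle_walnut 0.86 [0.755 0.281 0.021] [165. 143.]
caliper 0.75 [0.397 0.041 0.007] [229. 238.]
cup 0.65 [ 0.619 -0.393  0.043] [347. 178.]
side {'fx': 446.0129125937249, 'fy': 446.0129125937249, 'cx': 256.1370812744477, 'cy': 198.49449695696228, 'eye': array([0.42492678, 0.82837957, 0.8336607 ]), 'attitude': array([[-0.98842451,  0.10143111, -0.11282163],
       [-0.15131675, -0.60535614,  0.78143918],
       [ 0.01096497,  0.78946544,  0.61369707]])}
press 0.84 [0.532 0.012 0.122] [260. 222.]
handle 0.85 [ 0.32  -0.438  0.032] [343. 161.]
handle 0.58 [ 0.312 -0.199  0.019] [345. 210.]
handle 0.56 [ 0.579 -0.091  0.049] [248. 216.]
guard 0.74 [0.563 0.074 0.132] [243. 234.]
paddle 0.71 [0.524 0.011 0.126] [264. 221.]
handle_walnut 0.76 [0.75  0.298 0.026] [138. 332.]
handle_walnut 0.72 [0.559 0.076 0.135] [245. 234.]
caliper 0.85 [0.404 0.061 0.009] [308. 275.]
cup 0.9 [ 0.616 -0.36   0.07 ] [251. 156.]
```

Run:
```python
import cv2
a=cv2.imread('pics/top0.png');
cv2.imwrite('pics/t1.png',cv2.resize(a[120:300,150:400],None,fx=3.2,fy=3.2,interpolation=cv2.INTER_CUBIC))
b=cv2.imread('pics/side0.png')
cv2.imwrite('pics/s1.png',cv2.resize(b[110:310,120:386],None,fx=3,fy=3,interpolation=cv2.INTER_CUBIC))
```

```text
(no output)
```

View pics/t1.png

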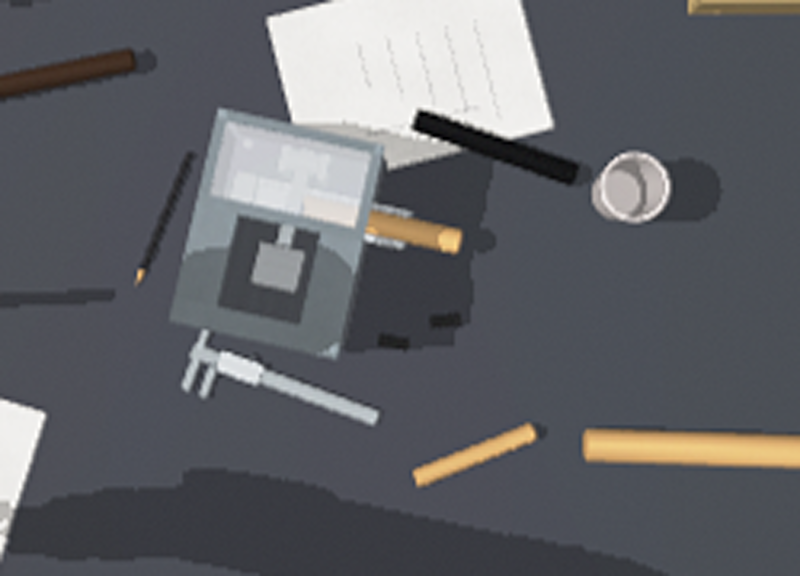

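View pics/s1.png

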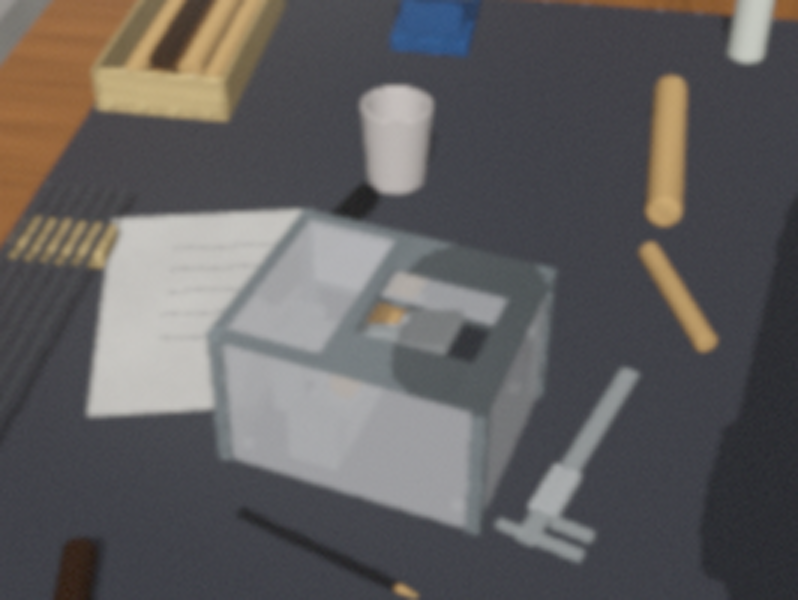

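The top view shows three pale handles: one in the trough at about (278,192), one thin loose one at (298,261) and one fat loose one at (367,258). The one in the trough fits the description, and its tail is at about (291,195). The paddle shows through the window at (237,203), and the window runs from about (219,187) to (250,221). Next I'll measure with depth.

Run:
```python
from h import *
d=np.load('top0.npy'); v,u=np.mgrid[:384,:512]; W=world('top',u,v,d); 
im=cv2.imread('pics/top0.png')
roi=np.zeros(d.shape,bool); roi[140:240,195:305]=1; roi&=d>0
m=roi&(abs(W[...,2]-.148)<.008)
print('guard top z',np.median(W[m][:,2]),m.sum())
P=W[m][:,:2].astype(np.float32); r=cv2.minAreaRect(P); print('rect',r)
# table z
print('table z',np.median(W[(abs(W[...,2])<.02)&(d>0)][:,2]))
hsv=cv2.cvtColor(im,cv2.COLOR_BGR2HSV)
w=roi&(hsv[...,1]>90)&(hsv[...,0]<30)&(u>262)
Q=W[w]; print('handle n',len(Q)); 
Qt=Q[(Q[:,2]>.035)&(Q[:,2]<.065)]
l=cv2.fitLine(Qt[:,:2].astype(np.float32),cv2.DIST_HUBER,0,.01,.01).ravel(); print('line',l)
e=l[:2]*np.sign(l[1]); t=(Qt[:,:2]-l[2:])@e; print('z',np.percentile(Qt[:,2],[5,50,90,98]),'tail',l[2:]+e*t.min(),np.percentile(t,[0,2,98,100]), 'yaw',np.degrees(np.arctan2(-e[0],e[1])))
g=roi&(W[...,2]>.100)&(W[...,2]<.140)&(u>222)&(u<248)&(v>190)&(v<218)
r2=cv2.minAreaRect(W[g][:,:2].astype(np.float32)); print('paddle',r2,g.sum(),np.percentile(W[g][:,2],[5,50,95]))
# ascii map heights
for y in range(180,228,2): print(y,' '.join('%3d'%(1000*W[y,x,2]) for x in range(210,300,3)))
```

```text
guard top z 0.1485320354304973 2868
rect ((0.5627427101135254, 0.0055410489439964294), (0.18200169503688812, 0.23204027116298676), 77.43462371826172)
table z 0.0010314863315239453
handle n 214
line [ 0.21425389  0.97677803  0.5685546  -0.14429966]
z [0.04447663 0.05204409 0.05624186 0.05982349] tail [ 0.55751916 -0.19460987] [-0.05150629 -0.04981479  0.05080433  0.05311826] yaw -12.3717575
paddle ((0.5371814370155334, 0.004473846405744553), (0.049781642854213715, 0.06592020392417908), 77.6121826171875) 219 [0.11189478 0.12608348 0.13255159]
180   3 145 148 146 151 152 150 146 144 149 146 148 152 152 145 145 151 150 149   7   0   0   1   2   0  -2  -4   0  -3  -4
182   0 147 147 148 152 147 147 148 149 147 147 153 152 145 144 149 149 150 149  11  -6   0   3   3  -3   0   1  -1   4   3
184   0 145 151 147 149 149 149 154 146 143 148 145 146 145 151 149 152 148 149  45  44   2   5   6   4  -4   0   7   0   2
186 147 151 148 149 149 149 150 150 152 148 149 150 149 149 143 148 146 148 148  53  49  39  45   0   2  -1  -2  -1   1   0
188 149 152 149 150 145   8  10   8 149 144 150 143 149 1
[... 1724 characters left out ...]
  14   4 146 148 141 152 148  -5   3  -1   4   6  -8   0  -3   0   0   6   0   0
218 148 149 148 146 148 150 145  15  18  17   9  15 151 148 149 146  12   5   0   0   1   2   1  -3  -2  10  17  16  -4   1
220 148 149 148 146 147 149 146 146 149 152   8  10 149 148 147 147  14   0   0   3   0   0   0   0  -5  19  17  12   2   1
222   0   2 149 148 151 145 147 145 147 151 147 149 148 149 150 149   7   0  -4   0   2   1   6   1   4   5   0  -4   0  -4
224  -1   2  -4   1   0 150 148 148 144 145 150 150 152 147 148 147   8   0   3  -5   8   3  -2   0   1   2   2   0  -2   5
226   0   3  -3   1   0   3   7 150 145 151 149 145 147 153 154 146   1  -3   5   3  14  18  13   2   7  -1  -1   0   2   2
```

Everything agrees: guard top at 0.1485, yaw about -12.5°, handle top near 0.054, and the tail at fixture y of about -197 mm (expected range -180 to -210). I'll roll the tool by +83° so its x lies along fixture +y, and fly to a point behind the tail.

```bash
cat >> h.py <<'E'
YAW=np.radians(-12.5); XF=np.array([np.cos(YAW),np.sin(YAW),0]); YF=np.array([-np.sin(YAW),np.cos(YAW),0])
def go(target):
    s=bot.read_state(); R=np.array(s['ee_rot']); dl=np.array(target)-s['ee_pos']
    roll=np.degrees(np.arctan2(YF@R[:,1],YF@R[:,0]))
    print('t',round(s['clock'],2),'pos',np.round(s['ee_pos'],4),'units',np.round(R.T@dl/.15,3),'roll units',round(roll/180,4),'F',np.round(s['force'],1),'w',round(s['gripper_width'],3))
E
python3 -c "
from h import *
go([.545,-.245,.231])"
python3 -m creep '[[[-0.1,-0.2,0,0.04,1],[-0.2,-0.4,0,0.08,1],[-0.3,-0.6,0,0.12,1],[-0.4,-0.8,0,0.15,1],[-0.5,-1,0,0.19,1]]]'
python3 -c "
from h import *
go([.545,-.245,.231])"
```

```text
t 0.9 pos [0.2059 0.5901 0.2313] units [-3.969e+00 -4.512e+00  2.000e-03] roll units 0.4626 F [ 0.8 -0.2  1. ] w 0.085
clock: 1.32
ee_pos: [0.2274, 0.4222, 0.2313]
ee_rot: [[-0.593, 0.805, -0.0], [0.805, 0.593, 0.0], [0.0, 0.0, -1.0]]
force: [0.3, -0.2, 1.3]
gripper_width: 0.0256
grip_force: 0.0
t 1.32 pos [0.2274 0.4222 0.2313] units [-4.838 -0.93  -0.   ] roll units 0.2714 F [ 0.3 -0.2  1.3] w 0.026
```

```bash
python3 -m creep '[[[-0.2,0,0,0.04,1],[-0.4,0,0,0.08,1],[-0.6,0,0,0.12,1],[-0.8,0.05,0,0.16,1],[-1,0.1,0,0.195,1]]]' >/dev/null
python3 -c "
from h import *
go([.545,-.245,.231])"
```

```text
t 1.73 pos [0.3295 0.3111 0.2318] units [-3.736e+00  1.361e+00  2.000e-03] roll units 0.0759 F [-0.6  0.4  0.4] w -0.0
```

```bash
python3 -m creep '[[[-0.2,0.07,0,0.04,1],[-0.4,0.14,0,0.075,1],[-0.6,0.21,0,0.075,1],[-0.8,0.29,0,0.075,1],[-1,0.36,0,0.075,1]]]' >/dev/null
python3 -c "
from h import *
go([.545,-.245,.231])"
```

```text
t 2.15 pos [0.3872 0.1622 0.2315] units [-2.436e+00  1.594e+00  2.000e-03] roll units 0.0027 F [1.1 0.5 0.4] w -0.0
```

```bash
python3 -m creep '[[[-0.2,0.13,0,0,1],[-0.4,0.26,0,0,1],[-0.6,0.4,0,0,1],[-0.8,0.53,0,0,1],[-1,0.66,0,0,1]]]' >/dev/null
python3 -m creep '[[[-0.2,0.13,0,0,1],[-0.4,0.26,0,0,1],[-0.6,0.4,0,0,1],[-0.8,0.53,0,0,1],[-1,0.66,0,0,1]]]' >/dev/null
python3 -c "
from h import *
go([.545,-.245,.231])"
```

```text
t 2.98 pos [ 0.5186 -0.1724  0.2317] units [-0.437  0.272  0.005] roll units 0.003 F [1.6 0.1 0.9] w -0.0
```

```bash
python3 -m creep '[[[-0.2,0.13,0,0,1],[-0.44,0.27,0,0.003,1],[-0.44,0.27,0,0.003,1],[-0.44,0.27,0,0.003,1],[-0.44,0.27,0,0.003,1]]]' >/dev/null
python3 - <<'E'
from h import *
s=bot.read_state(); im,d=cams.capture('wrist'); cv2.imwrite('pics/w1.png',im[:,:,::-1])
c=cams.get_calibration('wrist'); T=np.array(c['T_tool_cam']); print(T.round(3),c['fx'])
R=np.array(s['ee_rot']); v,u=np.mgrid[:384,:512]
p=np.stack([(u-c['cx'])/c['fx']*d,-(v-c['cy'])/c['fy']*d,-d],-1)
W=(p@T[:3,:3].T+T[:3,3])@R.T+s['ee_pos']; np.save('w1.npy',W)
hsv=cv2.cvtColor(im,cv2.COLOR_RGB2HSV)
w=(hsv[...,1]>90)&(hsv[...,0]<30)&(d>0)&(abs(W[...,2]-.04)<.02)
w=w&(np.linalg.norm(W[...,:2]-[.565,-.15],axis=-1)<.08)
Q=W[w]; print(len(Q),np.percentile(Q[:,2],[2,50,98]))
yf=Q@YF; xf=Q@XF; print('yf',np.percentile(yf,[0,1,5]),'xf',np.percentile(xf,[1,50,99]))
top=Q[Q[:,2]>.048]; l=cv2.fitLine(top[:,:2].astype(np.float32),cv2.DIST_HUBER,0,.01,.01).ravel(); print(l,np.degrees(np.arctan2(-l[0]*np.sign(l[1]),abs(l[1]))))
xt=xf[yf<np.percentile(yf,15)];print('xf near tail',xt.min(),xt.max())
print('tcp yf,xf',s['ee_pos']@YF,s['ee_pos']@XF); go([.545,-.245,.231])
E
```

```text
[[ 0.001  0.947  0.32   0.083]
 [ 1.    -0.    -0.001  0.001]
 [-0.001  0.32  -0.947 -0.142]
 [ 0.     0.     0.     1.   ]] 298.9032417486275
3224 [0.04363905 0.05179024 0.05460051]
yf [-0.06990468 -0.06825881 -0.06314003] xf [0.57435061 0.58760756 0.60054062]
[ 0.21665134  0.97624904  0.5711378  -0.13642026] -12.512426
xf near tail 0.5739820731938944 0.6010757582751683
tcp yf,xf -0.12020421767729492 0.5836482800735101
t 3.45 pos [ 0.544  -0.2427  0.2313] units [-0.013  0.009  0.002] roll units 0.0002 F [ 0.1 -0.5 -0.4] w -0.0
```

View pics/w1.png

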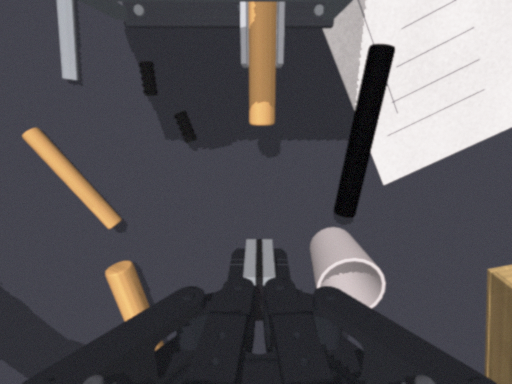

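The wrist view shows the handle in the trough at (262,60), its tail at (262,115), and free table below the tail. The thin handle at (75,180) and the fat one at (130,300) are the look-alikes. The wrist camera sits 83 mm towards the guard, so I'll roll 90° to keep it clear and push with the back of the shut fingers.

```bash
python3 -m creep '[[[0,0.025,0.1,0.039,1],[0,0.025,0.2,0.078,1],[0,0.025,0.3,0.117,1],[0,0.025,0.4,0.156,1],[0,0.025,0.4,0.195,1]]]' >/dev/null
python3 -m creep '[[[0,0,0.1,0.039,1],[0,0,0.2,0.078,1],[0,0,0.3,0.117,1],[0,0,0.4,0.156,1],[0,0,0.4,0.195,1]]]' >/dev/null
python3 - <<'E'
from h import *
go(.5875*XF-.120*YF+[0,0,.028]); print(bot.read_state()['joint_pos'])
E
```

```text
t 4.28 pos [ 0.547  -0.2415  0.109 ] units [0.003 0.021 0.54 ] roll units -0.3912 F [-0.1  0.4 -1.1] w -0.0
[-0.43332831  0.56971717  1.03213686  1.71820079 -0.52980597  1.16569078
 -0.69828361]
```

```bash
python3 -m creep '[[[0,0.01,0.1,0.039,1],[0,0.02,0.2,0.078,1],[0,0.02,0.3,0.109,1],[0,0.02,0.45,0.109,1],[0,0.02,0.535,0.109,1]]]' >/dev/null
python3 - <<'E'
from h import *
go(.5875*XF-.070*YF+[0,0,.028])
im,d=cams.capture('side');im2,d=cams.capture('top')
cv2.imwrite('pics/a.png',np.hstack([cv2.resize(im2[150:240,200:340],None,fx=3,fy=3),cv2.resize(im[130:220,190:320],None,fx=3,fy=3)])[:,:,::-1])
E
```

```text
t 4.7 pos [ 0.548  -0.2448  0.0294] units [-0.002 -0.336  0.01 ] roll units -0.4983 F [-0.4  1.1 -0.3] w -0.0
```

View pics/a.png

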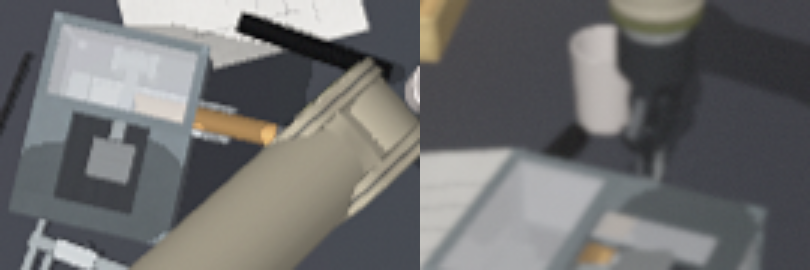

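The top view shows the hand behind the tail, which is at crop (272,132). The forearm crosses near the guard's front-right corner, so I'll check its height before pushing.

```bash
python3 - <<'E'
from h import *
im,d=cams.capture('top'); v,u=np.mgrid[:384,:512]; W=world('top',u,v,d)
for y in range(180,250,6): print(y,' '.join('%3d'%(1000*W[y,x,2]) for x in range(240,350,5)))
E
python3 -m creep '[[[0,-0.05,0,0,1],[0,-0.1,0,0,1],[0,-0.15,0,0,1],[0,-0.2,0,0,1],[0,-0.2,0,0,1]]]'
```

```text
180 149 143 147 148 146 147  -1   1  -2   0   0   6   0   6 430 427 414 410 400  19   6   4
186 145 150 152 148 151  52  43 1432   2   1   4  -3  -2 442 436 417 418 415 408 398  61   2
192 109  11 143 149 147  50  50  48  57  49  52 397 442 442 439 433 421 416 418 410 409  -1
198 125   9 155 147 148  -2   3  -2   2  -1 433 442 1432 449 450 442 434 421 419 422 415  -5
204 128   6 148 149 153   3   4   2   4 455 460 464 462 461 454 448 438 435 433 426   0   3
210 125  13 145 147   6   6   2   4 469 476 479 480 471 466 460 449 442 438   5   6  -6   0
216  10 149 145 149  10   2 473 484 489 490 487 482 478 468 460 445 440  -3   0   6   1   4
222 143 151 151 1432   0 491 500 504 500 496 495 488 480 467 453 430  -3  -1   2   0  -3   1
228 148 150 147 489 509 511 515 514 512 505 499 489 480 463   0   2   2  -1   4  -2  -1  -2
234  -1  -4 514 524 527 524 525 519 515 509 502 489 471   1  -1   1  -3  -3  -5   3   0   2
240   9 528 534 536 535 534 531 528 518 509 498 477  -2   0   0  -1  -1   0  -7  -2   3   1
246 544 545 548 547 546 541 536 528 517 504 475   4   0   1   0   1  -3   6  -2   0   0   1
clock: 5.27
ee_pos: [0.5555, -0.2157, 0.0312]
ee_rot: [[0.977, -0.211, 0.001], [-0.211, -0.977, 0.001], [0.0, -0.001, -1.0]]
force: [-0.0, 0.1, 0.4]
gripper_width: 0.0003
grip_force: 0.0
```

```bash
python3 -m creep '[[[0,-0.03,0.01,0,1],[0,-0.06,0.02,0,1],[0,-0.09,0.02,0,1],[0,-0.12,0.02,0,1],[0,-0.15,0.02,0,1]]]'
python3 -m creep '[[[0,-0.02,0,0,1],[0,-0.04,0,0,1],[0,-0.06,0,0,1],[0,-0.08,0,0,1],[0,-0.1,0,0,1]]]'
python3 - <<'E'
from h import *
s=bot.read_state();print('yf',s['ee_pos']@YF,s['ee_pos']@XF)
E
```

```text
clock: 5.68
ee_pos: [0.5591, -0.196, 0.0279]
ee_rot: [[0.977, -0.214, -0.0], [-0.214, -0.977, 0.0], [-0.0, 0.0, -1.0]]
force: [-0.9, -0.3, -0.0]
gripper_width: 0.0
grip_force: 0.2
clock: 6.1
ee_pos: [0.5624, -0.1815, 0.028]
ee_rot: [[0.977, -0.214, -0.0], [-0.214, -0.977, 0.0], [-0.0, -0.0, -1.0]]
force: [0.4, -0.7, 0.1]
gripper_width: -0.0
grip_force: 0.2
yf -0.05546281450279447 0.5883456796052406
```

Next, small steps towards the stop, watching the force.

```bash
python3 -m creep '[[[0,-0.015,0,0,1],[0,-0.03,0,0,1],[0,-0.045,0,0,1],[0,-0.06,0,0,1],[0,-0.07,0,0,1]]]' | grep -E 'pos|force:'
```

```text
ee_pos: [0.5647, -0.1711, 0.028]
force: [-0.3, -0.8, -0.2]
grip_force: 0.3
```

```bash
python3 -m creep '[[[0,-0.01,0,0,1],[0,-0.015,0,0,1],[0,-0.02,0,0,1],[0,-0.02,0,0,1],[0,-0.02,0,0,1]]]'| grep -E 'pos|force:'
```

```text
ee_pos: [0.5646, -0.1705, 0.0282]
force: [-1.8, -7.1, 0.1]
grip_force: 3.3
```

```bash
python3 -m creep '[[[0,-0.01,0,0,1],[0,-0.02,0,0,1],[0,-0.025,0,0,1],[0,-0.025,0,0,1],[0,-0.025,0,0,1]]]'| grep -E 'pos|force:'
```

```text
ee_pos: [0.5644, -0.1703, 0.0286]
force: [-4.3, -17.0, -0.6]
grip_force: 8.4
```

```bash
python3 -m creep '[[[0,0.05,0,0,1],[0,0.12,0,0,1],[0,0.25,0,0,1],[0,0.4,-0.1,0,1],[0,0.5,-0.35,0,1]]]' | grep -E 'pos|force:'
python3 -m creep '[[[0,0,-0.2,-0.039,1],[0,0,-0.4,-0.078,1],[0,0,-0.6,-0.117,1],[0,0,-0.8,-0.156,1],[0,0,-1,-0.195,1]]]' | grep -E 'pos|force:'
python3 - <<'E'
from h import *
s=bot.read_state(); go([.53,-.1,.231]); im,d=cams.capture('top'); cv2.imwrite('pics/t2.png',cv2.resize(im[150:240,190:330],None,fx=5,fy=5,interpolation=cv2.INTER_CUBIC)[:,:,::-1])
v,u=np.mgrid[:384,:512]; W=world('top',u,v,d)
hsv=cv2.cvtColor(im,cv2.COLOR_RGB2HSV)
w=(hsv[...,1]>90)&(hsv[...,0]<30)&(abs(W[...,2]-.045)<.02)&(u>255)&(u<305)&(v>170)&(v<215)
Q=W[w]; print(len(Q),'tail yf',np.percentile(Q@YF,[0,2]),'xf',np.median(Q@XF))
E
```

```text
ee_pos: [0.5471, -0.2385, 0.0775]
force: [0.9, -0.4, 0.1]
grip_force: 0.0
ee_pos: [0.5497, -0.2384, 0.2322]
force: [-0.7, 0.6, 0.7]
grip_force: 0.0
t 8.18 pos [ 0.5497 -0.2384  0.2322] units [ 0.241 -0.9    0.008] roll units -0.3024 F [-0.7  0.6  0.7] w -0.0
122 tail yf [-0.02954948 -0.02788659] xf 0.5858293041586262
```

View pics/t2.png

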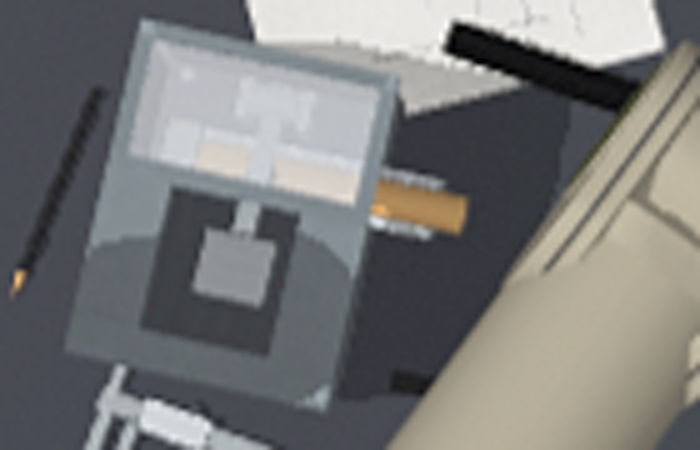

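The handle's tail moved from -0.070 to -0.029 (41 mm), the force rose sharply at the stop, and about 20 mm sticks out beyond the trough. It's home. The picture shows the window corners at (172,187), (300,215), (270,355) and (142,327), and the paddle centred at about (235,268). I'll compute the press point and roll back.

```bash
python3 -m creep '[[[0,0,0,-0.039,1],[0,0,0,-0.078,1],[0,0,0,-0.117,1],[0,0,0,-0.156,1],[0,0,0,-0.195,1]]]' | grep -E 'pos'
python3 - <<'E'
from h import *
c=cams.get_calibration('top')
def at(px,z):
    px=np.array(px,float)/5+[190,150]-.4
    a=world('top',px[0],px[1],1.); e=np.array(c['eye']); return e+(a-e)*(z-e[2])/(a[2]-e[2])
S=lambda p:np.round([p@XF,p@YF,p[2]],4)
cs=[at(p,.148) for p in [(172,187),(300,215),(270,355),(142,327)]]
print('win',S(np.mean(cs,0)),[S(q)[:2] for q in cs])
cp=[at(p,z) for p,z in [((203,231),.122),((275,241),.122),((263,307),.135),((192,293),.135)]]
print('pad',S(np.mean(cp,0)),[S(q)[:2] for q in cp])
print('expected pad xf',.5875-.08)
go([.53,-.1,.231])
E
```

```text
ee_pos: [0.5499, -0.2382, 0.2304]
win [0.5074 0.1257 0.148 ] [array([0.5556, 0.1708]), array([0.556 , 0.0818]), array([0.4592, 0.0808]), array([0.4587, 0.1695])]
pad [0.5114 0.1195 0.1285] [array([0.5317, 0.1461]), array([0.5358, 0.096 ]), array([0.4897, 0.0933]), array([0.4884, 0.1428])]
expected pad xf 0.5075000000000001
t 8.65 pos [ 0.5499 -0.2382  0.2304] units [ 0.712 -0.599 -0.003] roll units -0.1075 F [-0.8 -0.4 -0.3] w -0.0
```

```bash
python3 -m creep '[[[0.12,-0.15,0,-0.039,1],[0.25,-0.25,0,-0.078,1],[0.4,-0.35,0,-0.1075,1],[0.55,-0.5,0,-0.1075,1],[0.75,-0.65,0,-0.1075,1]]]' | grep -E 'pos'
python3 - <<'E'
from h import *
go(.505*XF+.121*YF+[0,0,.231])
E
```

```text
ee_pos: [0.5264, -0.0914, 0.2305]
t 9.07 pos [ 0.5264 -0.0914  0.2305] units [ 0.641 -0.197 -0.003] roll units -0.0026 F [ 0.5 -0.3  0.2] w -0.0
```

```bash
python3 -m creep '[[[0.2,-0.06,0,-0.002,1],[0.4,-0.12,0,-0.002,1],[0.64,-0.195,0,-0.002,1],[0.64,-0.195,0,-0.002,1],[0.64,-0.195,0,-0.002,1]]]' | grep -E 'pos'
python3 - <<'E'
from h import *
s=bot.read_state(); im,d=cams.capture('wrist'); cv2.imwrite('pics/w2.png',im[:,:,::-1])
c=cams.get_calibration('wrist'); T=np.array(c['T_tool_cam']); R=np.array(s['ee_rot'])
def wp(P):
    q=((np.array(P)-s['ee_pos'])@R-T[:3,3])@T[:3,:3]; return np.round([c['cx']+c['fx']*q[0]/-q[2],c['cy']-c['fy']*q[1]/-q[2]])
for x,y in [(.5558,.1702),(.5558,.0813),(.459,.0813),(.459,.1702)]: print('win',wp(x*XF+y*YF+[0,0,.148]))
print('press',wp(.505*XF+.121*YF+[0,0,.13]))
for r in models.boxes_of('paddle','wrist')[:2]: p=np.array(r['position']); print(r['conf'],p@XF,p@YF,p[2],wp(p))
go(.505*XF+.121*YF+[0,0,.231])
E
```

```text
ee_pos: [0.5199, 0.0114, 0.2304]
win [325. 144.]
win [317. 249.]
win [203. 249.]
win [197. 144.]
press [258. 198.]
0.76 0.517842164322587 0.12258736823057603 0.1225 [272. 193.]
0.35 0.577121588238051 0.08574445981863463 0.048 [320. 203.]
t 9.58 pos [0.5201 0.0082 0.2305] units [ 0.003 -0.007 -0.003] roll units -0.0001 F [ 0.1 -0.6 -0.1] w 0.0
```

View pics/w2.png

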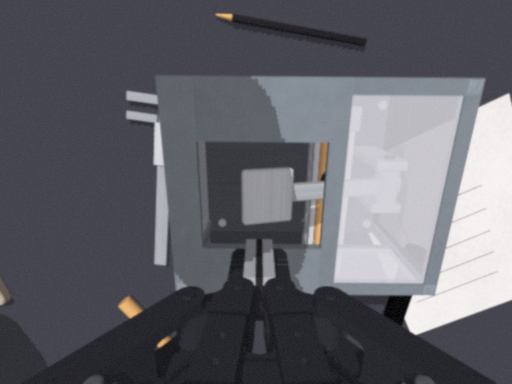

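The window corners, seen at (197,142), (328,142), (320,247) and (203,247), match my prediction. The paddle centre is at (267,195) and the press point projects onto it at (258,198). Before going down I'll check the shut fingers' profile against the window from the depth.

Run:
```python
from h import *
s=bot.read_state(); im,d=cams.capture('wrist')
c=cams.get_calibration('wrist'); T=np.array(c['T_tool_cam']); v,u=np.mgrid[:384,:512]
p=np.stack([(u-c['cx'])/c['fx']*d,-(v-c['cy'])/c['fy']*d,-d],-1)
t=(p@T[:3,:3].T+T[:3,3])[(d>0)&(v>230)]
for z in range(-110,10,10):
    q=t[(t[:,2]*1000>=z)&(t[:,2]*1000<z+10)]
    if len(q): print(z,len(q),'y',q[:,1].min().round(3),q[:,1].max().round(3),'xmax',q[:,0].max().round(3))
go(.505*XF+.121*YF+[0,0,.14])
```

```text
-100 31 y -0.017 0.019 xmax 0.02
-90 7003 y -0.061 0.062 xmax 0.019
-80 9104 y -0.057 0.058 xmax 0.019
-70 5438 y -0.049 0.05 xmax 0.019
-60 6274 y -0.041 0.042 xmax 0.015
-50 2087 y -0.032 0.034 xmax 0.015
-40 869 y -0.015 0.014 xmax 0.013
-30 711 y -0.013 0.014 xmax 0.013
-20 579 y -0.013 0.014 xmax 0.012
-10 220 y -0.012 0.013 xmax 0.013
t 9.63 pos [0.5201 0.0077 0.2306] units [ 0.006 -0.008  0.604] roll units -0.0004 F [-0.4  0.5 -0.3] w -0.0
```

Clearance is fine: the fingers are at most ±42 mm at the guard top's depth, and the opening is ±48 mm. Going down.

```bash
python3 -m creep '[[[0.005,0.005,0.15,0,1],[0.005,0.005,0.3,0,1],[0.005,0.005,0.45,0,1],[0.005,0.005,0.57,0,1],[0.005,0.005,0.57,0,1]]]' | grep -E 'pos|force:'
python3 -m creep '[[[0,0,0.03,0,1],[0,0,0.06,0,1],[0,0,0.09,0,1],[0,0,0.12,0,1],[0,0,0.15,0,1]]]' | grep -E 'pos|force:'
python3 -c "
from h import *
s=bot.read_state();print(s['ee_pos']@XF,s['ee_pos']@YF)"
```

```text
ee_pos: [0.5191, 0.008, 0.142]
force: [-1.1, 0.2, 0.3]
grip_force: 0.0
ee_pos: [0.5215, 0.0098, 0.1231]
force: [-3.8, 0.6, 6.8]
grip_force: 3.0
0.5070252778876944 0.12241653897654194
```

```bash
python3 -m creep '[[[0,0,0.03,0,1],[0,0,0.06,0,1],[0,0,0.09,0,1],[0,0,0.12,0,1],[0,0,0.15,0,1]]]' | grep -E 'pos|force:'
python3 -c "
from h import *
s=bot.read_state();print(s['ee_pos']@XF,s['ee_pos']@YF)"
```

```text
ee_pos: [0.5211, 0.01, 0.1004]
force: [-4.9, 1.0, 6.4]
grip_force: 3.2
0.5065988586707096 0.12257451977635618
```

```bash
python3 -m creep '[[[0,0,0.015,0,1],[0,0,0.03,0,1],[0,0,0.04,0,1],[0,0,0.04,0,1],[0,0,0.04,0,1]]]' | grep -E 'pos|force:'
```

```text
ee_pos: [0.5209, 0.0101, 0.095]
force: [-7.6, 1.1, 12.9]
grip_force: 6.8
```

```bash
python3 -m creep '[[[0,0,0.01,0,1],[0,0,0.02,0,1],[0,0,0.025,0,1],[0,0,0.025,0,1],[0,0,0.025,0,1]]]' | grep -E 'pos|force:'
```

```text
ee_pos: [0.5211, 0.0101, 0.0942]
force: [-26.2, 1.3, 58.1]
grip_force: 29.0
```

The lever is hard on its stop at 94 to 95 mm. Retracting straight up.

```bash
python3 -m creep '[[[0,0,-0.05,0,1],[0,0,-0.15,0,1],[0,0,-0.3,0,1],[0,0,-0.5,0,1],[0,0,-0.7,0,1]]]' | grep -E 'pos|force:'
python3 -m creep '[[[0,0,-0.15,0,1],[0,0,-0.3,0,1],[0,0,-0.4,0,1],[0,0,-0.4,0,1],[0,0,-0.4,0,1]]]' | grep -E 'pos|force:'
python3 - <<'E'
from h import *
s=bot.read_state(); im,d=cams.capture('wrist'); cv2.imwrite('pics/w3.png',im[:,:,::-1])
c=cams.get_calibration('wrist'); T=np.array(c['T_tool_cam']); R=np.array(s['ee_rot']); v,u=np.mgrid[:384,:512]
p=np.stack([(u-c['cx'])/c['fx']*d,-(v-c['cy'])/c['fy']*d,-d],-1)
W=(p@T[:3,:3].T+T[:3,3])@R.T+s['ee_pos']
m=(abs(W@XF-.503)<.03)&(abs(W@YF-.121)<.03)&(W[...,2]>.08)&(W[...,2]<.14)
Q=W[m]; print('pad',len(Q),np.percentile(Q[:,2],[5,50,95]))
x=Q@XF; print('slope',np.polyfit(x,Q[:,2],1)[0], 'xrange',x.min(),x.max())
E
```

```text
ee_pos: [0.5207, 0.0095, 0.1964]
force: [-0.3, 0.2, -0.4]
grip_force: 0.0
ee_pos: [0.5215, 0.0098, 0.2559]
force: [-0.3, -0.1, 0.4]
grip_force: 0.0
pad 2019 [0.09235914 0.0946115  0.09575991]
slope -0.010832305758014893 xrange 0.4845594789082912 0.5329845262796226
```

View pics/w3.png

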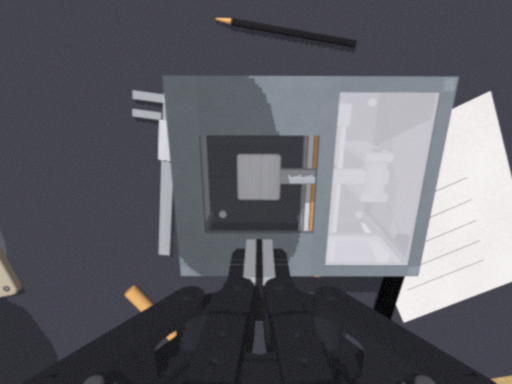

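The paddle, at (258,177), is level at 94.6 mm, so the lever is fully down. The handle still lies home and the hand is clear, so I'm handing in.

```bash
python3 -c "
from h import *
im,d=cams.capture('top'); v,u=np.mgrid[:384,:512]; W=world('top',u,v,d)
hsv=cv2.cvtColor(im,cv2.COLOR_RGB2HSV)
w=(hsv[...,1]>90)&(hsv[...,0]<30)&(abs(W[...,2]-.045)<.02)&(u>255)&(u<305)&(v>170)&(v<215)
Q=W[w]; print(len(Q),np.percentile(Q@YF,[0,2]) if len(Q) else '')
print(workorder.sign_off())"
```

```text
123 [-0.02990269 -0.02766734]
the job is handed in; nothing more can be done
None
```

The job is handed in: the handle is home against the stop, the clamp lever is fully down (paddle level at 94.6 mm), and the hand is back out with no sign of touching the guard; the final press peaked at about 58 N on the lever's stop.

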